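# Spread the cartons and hold up the camera mast

### The job

Break up the heap of four small cartons on the dark inspection mat into one even layer, each lying flat and wholly on the mat with at least 30 mm of clear mat between any two. Then squeeze the catch button on the grip of the telescoping camera mast while it is still down, pull it up past its first stop to the second stop at full height, and finish still holding it up there with the button squeezed, because nothing latches it at the top. Leave the white box, the hand scanner and the mouse where they are.

Things in the scene. Friction and masses are not known exactly. Their poses are not given: they have to be found in the camera images.
- mat: Thin dark rubber inspection mat, 300 (x) x 330 (y) x 4 mm, fixed to the bench. Origin: centre of its underside; its top is 4 mm above that; z up.
- carton_1: One of four equal red cartons, 50 (x) x 60 (y) x 30 mm (z), the middle one of the bottom row. 60 g, solid. Three stand in a row along their y axes, 50 mm wide ends 2 to 6 mm apart; the fourth lies flat on top, its yaw up to 0.3 rad off the row's. Origin: centre of underside, z up.
- carton_2: One of four equal red cartons, 50 (x) x 60 (y) x 30 mm (z), the bottom-row end one on the +y side of the middle carton. 60 g, solid. Three stand in a row along their y axes, 50 mm wide ends 2 to 6 mm apart; the fourth lies flat on top, its yaw up to 0.3 rad off the row's. Origin: centre of underside, z up.
- carton_3: One of four equal red cartons, 50 (x) x 60 (y) x 30 mm (z), the bottom-row end one on the -y side of the middle carton. 60 g, solid. Three stand in a row along their y axes, 50 mm wide ends 2 to 6 mm apart; the fourth lies flat on top, its yaw up to 0.3 rad off the row's. Origin: centre of underside, z up.
- carton_4: One of four equal red cartons, 50 (x) x 60 (y) x 30 mm (z), the one on top. 60 g, solid. Three stand in a row along their y axes, 50 mm wide ends 2 to 6 mm apart; the fourth lies flat on top, its yaw up to 0.3 rad off the row's. Origin: centre of underside, z up.
- mast_grip: Top of the camera mast, moving 0.25 kg. Origin on the mast axis, at bench height when down, rising with it. Black grip 26 x 26 mm, 158 to 216 mm above origin; metal button (18 wide, 30 tall, 7 mm proud) on its -x side, ribbed face on +x. Below it the camera, 44 (x) x 54 (y) mm, 127 to 159 mm up, lens to +y. The mast is fixed to the bench (foot 116 mm diameter, 16 high) and its yaw varies.
- grip_point (a point): Where to pinch: middle of the 33 mm between the button's outer face (-x) and the grip's rear face (+x), at the button's centre height, 193 mm above the bench when down; rises with the mast, does not move with the button. Axes as mast_grip: pinch along x. Grip top 23 mm above it, camera top 34 mm below.
- mast_button (a joint): Travel of the catch button: 0 out, 0.005 m fully pressed towards the grip's +x. A spring pushes it out (about 2.4 N at the start, 5.4 N fully pressed). Pressed more than 0.003 m it frees the mast; out, the catch blocks pulling up at the bottom and again at the first stop.
- mast_lift (a joint): How far the mast is pulled up: 0 down, about 0.06 m at the first stop (caught there only if the button is out), 0.12 m at the second stop, its hard end. Vertical slide, needs about 4 N to lift; no catch at the second stop: let go there, it sinks about 40 mm.
- white_box: Bystander: plain white carton, 62 x 62 x 58 mm; origin at the centre of its underside. Leave alone.
- ring_scanner: Bystander: small orange and black hand scanner, 96 x 34 x 39 mm; origin at the centre of its underside. Leave alone.
- mouse: Bystander: black computer mouse, 108 x 62 x 36 mm; origin at the centre of its underside. Leave alone.
Mind the look-alikes: they are no part of the job. What is shaped like the part that bears mast_grip but purple is not meant.

How it is judged (in metres and radians):
On the way, in this order (a step that is already met when the one before it is completed fails the run):
1. the four cartons lie flat on the mat in one layer, apart from each other and let go (x of carton_1 in the frame of mat between -0.128 and 0.128 m and y of carton_1 in the frame of mat between -0.143 and 0.143 m and z of each of carton_1, carton_2, carton_3, carton_4 in the frame of mat below 0.01 m and angle between each of carton_1, carton_2, carton_3, carton_4's own z axis and vertical below 0.12 rad and x of carton_2 in the frame of mat between -0.128 and 0.128 m and y of carton_2 in the frame of mat between -0.143 and 0.143 m and x of carton_3 in the frame of mat between -0.128 and 0.128 m and y of carton_3 in the frame of mat between -0.143 and 0.143 m and x of carton_4 in the frame of mat between -0.128 and 0.128 m and y of carton_4 in the frame of mat between -0.143 and 0.143 m and horizontal distance between carton_1 and carton_2 above 0.078 m and horizontal distance between each of carton_1, carton_2 and carton_3 above 0.078 m and horizontal distance between each of carton_1, carton_2, carton_3 and carton_4 above 0.078 m and linear speed of each of carton_1, carton_2, carton_3, carton_4 below 0.02 m/s and contact force between the fingers and carton_1 below 0.2 N and contact force between the fingers and carton_2 below 0.2 N and contact force between the fingers and carton_3 below 0.2 N and contact force between the fingers and carton_4 below 0.2 N), for 0.2 s.
2. the catch button is squeezed while the mast is still down (value of joint mast_button above 0.003 m and value of joint mast_lift below 0.02 m), for 0.1 s.
3. the mast is up at its second stop (value of joint mast_lift above 0.113 m and value of joint mast_button above 0.003 m), for 0.3 s.
At the end, for the whole second after the job is handed in: Each carton flat on the mat in one layer, centre within 128 mm (x) and 143 mm (y) of the mat's, centres at least 78 mm apart, untouched; mast at rest within 7 mm of its second stop, button pressed over 3 mm, fingers gripping with over 2 N (all of step 1 and all of step 3 and contact force between the fingers and mast_grip above 2 N and velocity of joint mast_lift between -0.02 and 0.02 m/s); the arm keeps its last pose, push and grip.
It fails at once if the white box, the hand scanner or the mouse is moved more than 30 mm (distance of any of white_box, ring_scanner, mouse from where it was at the start of the episode above 0.03 m).
It also fails if it takes over 61 s, if anything falls off the work surface, if the arm or the gripper's body presses on something with over 40 N, if the wrist force passes 120 N, or if a joint passes its speed limit or range.

### The arm

A 6-joint arm with a two-finger parallel gripper is mounted at the origin on a cart in front of the work surface, level with it; the furniture and walls round the work are solid. World frame = base frame: x ahead of the robot, y to its left, z up, the work surface at z = 0. Lengths are in mm, angles in rad, forces in N, time in s.
With the tool pointing down it reaches from about 300 to 825 mm from the base axis. Payload 5.4 kg.
Tool frame: the origin (TCP) lies between the finger pads; the fingertips stand 14 mm ahead of it and the grasp point (between the pads) lies 5 mm behind it; x points along the fingers, y is the direction in which the jaws open and shut, and the axes are right-handed (so a half turn about x gives the same grasp; the last joint's range is limited). The gripper opens to 92 mm and grips with 3 to 60 N. Pads are 20 mm wide; open, the fingers measure 128 mm over their backs; the gripper's body (75 mm by 189 mm) begins 69 mm behind the grasp point.
Start: joints at [-1.347, 0.158, 1.597, -0, 1.386, -0.21], TCP at [241.66, -521.734, 228.601] pointing down, gripper open.
Joint ranges: [-2.91, 2.91], [-0.94, 2.29], [0.18, 2.7], [-1.29, 4.43], [0.17, 2.64], [-3, 3]. Speed limits (rad/s): [2.57, 2.57, 3.14, 3.14, 3.14, 3.14].

### API

Orientations are given as a 3x3 rotation matrix whose columns are the frame's x, y, z axes.
In Python, from cell import robot, snapshot, camera_params, job, look_for gives the robot as it stands. The module is installed in compiled form; this text tells all that it offers.
- The arm moves only by the shell command python3 -m inch 'ROWS' [FORCE]. ROWS is JSON, a list that holds one entry, the list of rows, each a list of 7 numbers: the turn, a rotation vector about the tool's x, y, z in rad, then the shift along the tool's x, y, z in m, then the finger opening in m, from 0 to 0.0919. In form: [[[rx, ry, rz, x, y, z, hand], ...]]. A call has 1 to 12 rows; each row shifts and turns the commanded pose from where the row before left it, along the tool's axes as they then stand; what a row does not reach is not made up. A row lasts 1/8 s, in which the tool goes at most 62.5 mm and 10.7 degrees, less where a joint would pass 70% of its speed; a pose out of reach is approached as far as the arm can. A call with a gripper value outside its range is refused whole. The fingers move at their own pace and stop on an object; FORCE is the grip in N (left out, the last holds). Time passes only in rows, so rows that do not move let the fingers close. It gives the time, the measured TCP pose, the force and the opening at its end, in the units of the state.
- robot.read_state(): the state, without advancing time (a new reading comes with each control period).
- snapshot(name): name is "side" or "top" or "wrist"; returns the picture (384x512x3 uint8, blue, green, red); there is no depth.
- camera_params(name): a dict with "fx", "fy", "cx", "cy" (pixels), "pose" (4x4, takes a point from camera to world coordinates); the wrist camera has in their place "hand_eye" (4x4, takes a point from camera to tool coordinates, whose origin is the TCP and whose axes are the tool frame's). Camera axes: x right, y up, looking along -z (the intrinsics and any distortion apply to the point x, -y, -z); pixel columns grow to the right and rows downward; lengths in mm; the calibration is good to about 2 mm. A picture is of the moment at which its call begins: read the wrist's pose just before it. camera_params takes no time and is no camera call.
- job.finish_job(): hands the job in, once; it reports no verdict.
Trained networks look in the newest picture that a camera, given by its name, has taken for a name from the list of things; names that differ only in an ending like _2 or _b are one class to them, and where a whole thing is asked for, a point or a joint stands for the part that bears it (a point fixed in the world has none). Each returns a list of dicts, best first, with "conf" (0 to 1); they miss things now and then, are a little off and sometimes report something else, mostly with a low value. They report only what shows in the picture. A call takes as long as a camera call. They do not tell look-alikes from the thing itself.
- look_for(query, camera): "centre" ([x, y, z] in mm, in world coordinates, good to about 4 mm: the middle of the surface that is visible of it).
The state is a dict: "t": time; "joint_pos": joint angles; "qvel": joint speeds; "joint_efforts": joint torques, N m; "eef_pos": TCP position; "orientation": TCP orientation; "ft_force": force on the tool from outside, world axes, zero at the start; "wrist_torque": the same for the moment, N m; "grip_width": opening from 0.0 (shut) to 1.0 (fully open).
Only numpy, scipy, OpenCV 4.12 (cv2) and the standard library are available. Lean on these libraries where they do the work, as an engineer would, in place of code of your own. Each camera call takes 0.05 s, during which the arm holds its last target.

## Working session

There is one attempt and no reset: what is moved stays moved. The work goes in short steps, Python scripts to look and compute and a shell command to move; the robot and the scene stay as the last step left them, time stands still between calls to the robot, and variables do not carry over. Pictures are saved under pics/ and viewed, and the job is handed in when it is done.

```bash
mkdir -p pics
python3 - <<'E'
from cell import robot, snapshot, camera_params, look_for
import cv2
for n in ("top","side","wrist"):
    cv2.imwrite(f"pics/{n}0.png", snapshot(n))
    p=camera_params(n); print(n,{k:(v if not hasattr(v,'tolist') else v.tolist()) for k,v in p.items()})
print(robot.read_state())
for q in ("mat","carton_1","mast_grip","white_box","ring_scanner","mouse"):
    for c in ("top","side"):
        print(q,c,[([round(float(x)) for x in d["centre"]],round(d["conf"],2)) for d in look_for(q,c)])
E
```

```text
top {'fx': 478.28716448718114, 'fy': 478.28716448718114, 'cx': 249.5146241717334, 'cy': 191.25320832301543, 'pose': [[-0.2980469306962887, 0.9280130828092783, -0.2235167672398234, 80.43228843252433], [-0.954535740943495, -0.288422615107707, 0.07532538984887156, 26.76289454360838], [0.005435656719731484, 0.23580524427851704, 0.9717851307808605, 1872.995601269278], [0.0, 0.0, 0.0, 1.0]]}
side {'fx': 427.6859225724973, 'fy': 427.6859225724973, 'cx': 247.94171126592323, 'cy': 189.83780245552933, 'pose': [[0.8625072262483204, 0.2698667994755578, -0.4280808278938069, -231.4546918147186], [-0.5059176994418506, 0.4788023749789128, -0.7174925554359556, -1319.5584334947469], [0.011338697495453388, 0.8354161814660832, 0.54950089871058, 1081.258807617616], [0.0, 0.0, 0.0, 1.0]]}
wrist {'fx': 318.55222864296593, 'fy': 318.55222864296593, 'cx': 257.59788589206124, 'cy': 193.06785364330372, 'hand_eye': [[0.0008990323288478365, 0.2776125635538761, -0.9606926960781553, -156.51236329644465], [0.9999988009400724, -0.0014609173437680875, 0.0005136525383454155, -0.6667514616793824], [-0.00126089622378579
[... 869 characters left out ...]
2936716]), 'grip_width': 1.004590092003643}
mat top [([530, 157, 5], 0.96), ([609, 387, 60], 0.66)]
mat side [([420, 127, 6], 0.78)]
carton_1 top [([493, 117, 63], 0.8), ([478, 191, 36], 0.76), ([495, 66, 36], 0.63)]
carton_1 side [([469, 134, 20], 0.59), ([479, 110, 56], 0.55), ([330, -467, 29], 0.28)]
mast_grip top [([450, -652, 162], 0.75)]
mast_grip side [([445, -672, 159], 0.63), ([444, -308, 161], 0.58)]
white_box top [([608, 391, 60], 0.85)]
white_box side [([613, 362, 53], 0.56)]
ring_scanner top [([519, 426, 32], 0.56), ([445, -293, 160], 0.56)]
ring_scanner side [([496, 426, 13], 0.39)]
mouse top [([344, -438, 36], 0.61)]
mouse side [([332, -467, 29], 0.56), ([462, 197, 38], 0.46)]
```

View pics/top0.png

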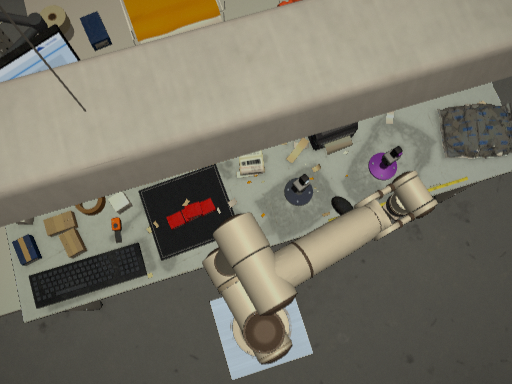

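View pics/side0.png

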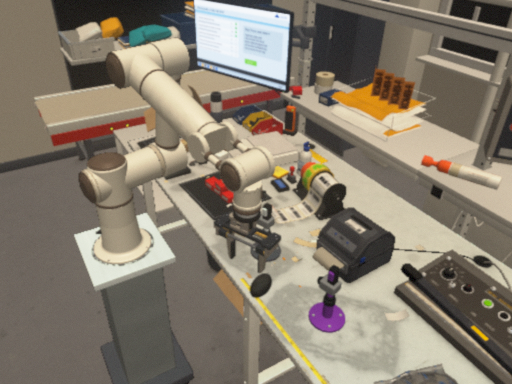

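View pics/wrist0.png

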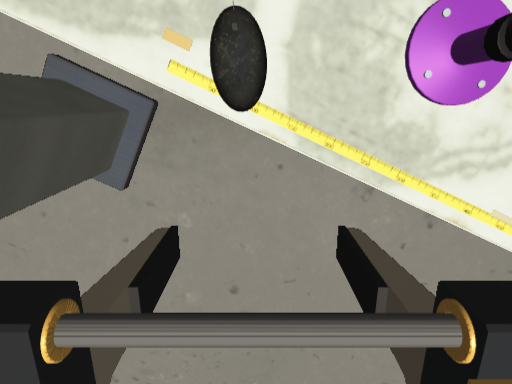

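The overview shows the red heap on the dark mat at top (190,213). The dark-foot mast is at top (298,190) and the purple one at (384,163). The mouse is at (342,205) and the white box at (120,203). Next I'll enlarge the mat and the two masts.

```bash
cat > h.py <<'E'
import numpy as np, cv2
from cell import robot, snapshot, camera_params, look_for
def cam(n, st=None):
    p=camera_params(n)
    if "pose" in p: T=np.array(p["pose"])
    else:
        st=st or robot.read_state(); B=np.eye(4); B[:3,:3]=st["orientation"]; B[:3,3]=st["eef_pos"]; T=B@np.array(p["hand_eye"])
    return p,T
def pix2w(n,u,v,z,st=None):
    p,T=cam(n,st); d=T[:3,:3]@np.array([(u-p["cx"])/p["fx"],-(v-p["cy"])/p["fy"],-1]); o=T[:3,3]
    return o+d*(z-o[2])/d[2]
def w2pix(n,P,st=None):
    p,T=cam(n,st); c=T[:3,:3].T@(np.array(P,float)-T[:3,3]); return np.array([p["cx"]+p["fx"]*c[0]/-c[2], p["cy"]-p["fy"]*c[1]/-c[2]])
def look(*qs,cams=("top","wrist")):
    for q in qs:
        for c in cams: print(q,c,[([round(float(x)) for x in d["centre"]],round(d["conf"],2)) for d in look_for(q,c)])
def pose():
    s=robot.read_state(); R=s["orientation"]; print("t",round(s["t"],2),"tcp",np.round(s["eef_pos"],1),"x",np.round(R[:,0],3),"y",np.round(R[:,1],3),"yaw_y",round(np.arctan2(R[1,1],R[0,1]),3),"F",np.round(s["ft_force"],1),"q",np.round(s["joint_pos"],2),"w",round(s["grip_width"]*91.9,1))
def plan(target,yaw):
    "shift in the tool axes as they stand + turn about tool x; tool pointing down"
    s=robot.read_state(); R=s["orientation"]; d=np.array(target)-s["eef_pos"]; y=np.arctan2(R[1,1],R[0,1])
    a=(yaw-y+np.pi)%(2*np.pi)-np.pi
    print("shift tool(m)",np.round(R.T@d/1000,4),"rx",round(-a,4),"tilt",np.round(R[:,0],4))
E
python3 - <<'E'
import cv2
a=cv2.imread("pics/top0.png")
x=cv2.resize(a[155:265,125:245],None,fx=5,fy=5,interpolation=cv2.INTER_CUBIC)[:600]
cv2.imwrite("pics/matcrop.png",x)
x=cv2.resize(a[135:225,270:430],None,fx=5,fy=5,interpolation=cv2.INTER_CUBIC)
cv2.imwrite("pics/mastcrop.png",x)
E
```

```text
(no output)
```

View pics/matcrop.png

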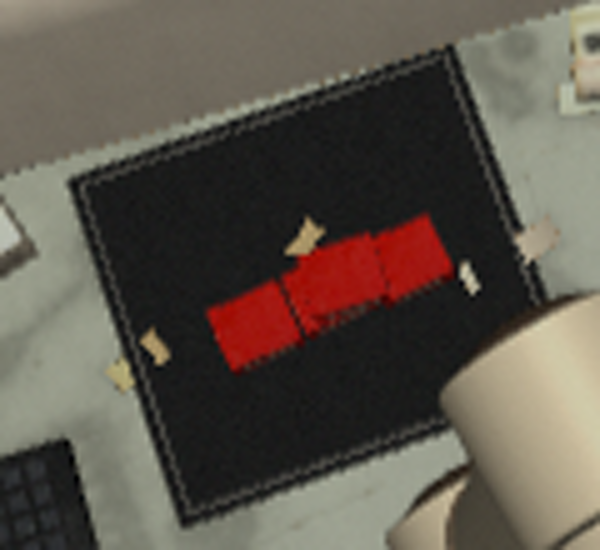

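View pics/mastcrop.png

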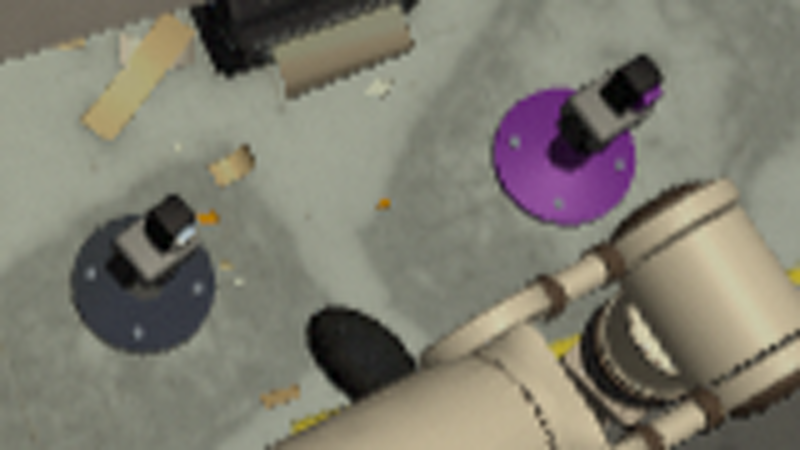

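Two masts are visible: the dark navy-footed one at top (298,190), with a metallic button at about (307,182), and the purple one at (384,163). The purple one is the excluded look-alike, so the dark one is meant, and the crop confirms it. Next I'll work out the mat pose and the heap.

Run:
```python
from h import *
f=lambda u,v,z,x0=125,y0=155: pix2w("top",x0+(u+.5)/5-.5,y0+(v+.5)/5-.5,z)
C={k:f(*p,4) for k,p in dict(TL=(72,182),TR=(452,48),BL=(186,524)).items()}
for k,v in C.items(): print(k,v.round(1))
print("centre",((C["TR"]+C["BL"])/2).round(1), "yaw of y axis",(C["TL"]-C["TR"]).round(1))
for n,p in dict(c2L=(207,312),c2b=(236,372),c3R=(453,268),c3T=(428,214)).items(): print(n,f(*p,34).round(1))
for n,p in dict(a=(297,282),b=(372,234),c=(386,292),d=(318,322)).items(): print(n,f(*p,64).round(1))
g=lambda u,v,z: f(u,v,z,270,135)
for n,p in dict(foot=(143,284)).items(): print(n,g(*p,16).round(1))
for n,p in dict(g1=(147,210),g2=(175,195),g3=(195,212),button=(186,233)).items(): print(n,g(*p,216).round(1))
plan([380,120,330],0.0)
```

```text
TL [643.1 305.5   4. ]
TR [660.4 -17.6   4. ]
BL [351.5 288.3   4. ]
centre [505.9 135.3   4. ] yaw of y axis [-17.3 323.1   0. ]
c2L [501.5 226.2  34. ]
c2b [449.1 217.   34. ]
c3R [478.1  33.1  34. ]
c3T [525.6  39.7  34. ]
a [496.7 150.8  64. ]
b [516.   85.3  64. ]
c [468.8  87.5  64. ]
d [461.8 143.8  64. ]
foot [ 449.2 -302.8   16. ]
g1 [ 460.5 -287.7  216. ]
g2 [ 465.1 -310.5  216. ]
g3 [ 448.8 -320.1  216. ]
button [ 436.  -308.9  216. ]
shift tool(m) [-0.1014 -0.5242 -0.3952] rx -1.137 tilt [ 0. -0. -1.]
```

```bash
python3 -m inch '[[[0,0,0,-0.05,0,0,0.0919],[0,0,0,-0.05,0,0,0.0919],[0,0,0,0,-0.0423,-0.0445,0.0919],[0,0,0,0,-0.0423,-0.0445,0.0919],[0,0,0,0,-0.0423,-0.0445,0.0919],[0,0,0,0,-0.0423,-0.0445,0.0919],[0,0,0,0,-0.0423,-0.0445,0.0919],[0,0,0,0,-0.0423,-0.0445,0.0919],[0,0,0,0,-0.0423,-0.0445,0.0919],[0,0,0,0,-0.0423,-0.0445,0.0919],[0,0,0,0,-0.0423,-0.0445,0.0919],[0,0,0,0,-0.0423,-0.0445,0.0919]]]' 20; python3 -m inch '[[[-0.1624,0,0,0.01,0,0,0.0919],[-0.1624,0,0,0.01,0,0,0.0919],[-0.1624,0,0,0.01,0,0,0.0919],[-0.1624,0,0,0.01,0,0,0.0919],[-0.1624,0,0,0.01,0,0,0.0919],[-0.1624,0,0,0,0,0,0.0919],[-0.1624,0,0,0,0,0,0.0919],[0,0,0,0,0,0,0.0919]]]'
python3 - <<'E'
from h import *
pose(); s=robot.read_state()
cv2.imwrite("pics/w1.png",snapshot("wrist")); cv2.imwrite("pics/t1.png",snapshot("top"))
look("carton_1","mat")
E
```

```text
t: 2.25
eef_pos: [468.1, 51.2, 329.0]
orientation: [[0.001, 0.42, -0.907], [-0.0, -0.907, -0.42], [-1.0, 0.001, -0.001]]
ft_force: [1.2, -0.9, 0.0]
grip_width: 1.001
t: 3.25
eef_pos: [467.7, 49.2, 278.7]
orientation: [[0.0, 1.0, -0.002], [0.0, -0.002, -1.0], [-1.0, 0.0, -0.0]]
ft_force: [-0.4, -0.4, 0.3]
grip_width: 0.999
t 3.25 tcp [467.7  49.2 278.7] x [ 0.  0. -1.] y [ 1.    -0.002  0.   ] yaw_y -0.002 F [-0.4 -0.4  0.3] q [-0.15 -0.15  1.81  0.    1.48 -0.15] w 91.9
carton_1 top [([476, 194, 36], 0.69), ([494, 114, 64], 0.68)]
carton_1 wrist [([493, 155, 30], 0.9), ([492, 119, 65], 0.9), ([501, 62, 35], 0.78), ([483, 194, 34], 0.61)]
mat top [([513, 226, 8], 0.69)]
mat wrist [([527, 120, 5], 0.89)]
```

View pics/w1.png

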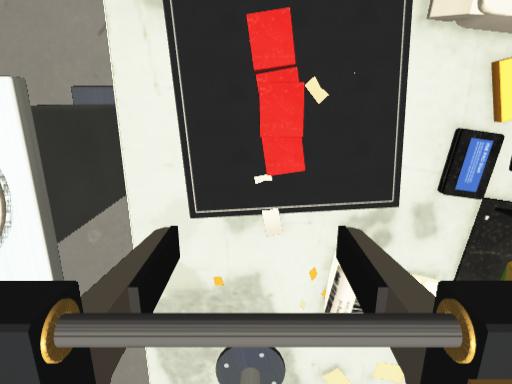

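The wrist view shows the heap between (247,8) and (305,175), with the mat's near edge running from (191,216) to (398,206). I'll enlarge it.

Run:
```python
import cv2
a=cv2.imread("pics/w1.png")
cv2.imwrite("pics/w1c.png",cv2.resize(a[0:190,225:335],None,fx=3.15,fy=3.15,interpolation=cv2.INTER_CUBIC)[:600])
```

```text
(no output)
```

View pics/w1c.png

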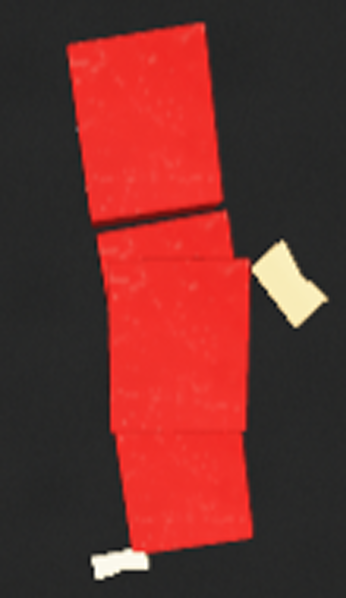

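Run:
```python
from h import *
k=3.15
f=lambda u,v,z: pix2w("wrist",225+(u+.5)/k-.5,(v+.5)/k-.5,z)
def rect(name,pts,z):
    P=np.array([f(*p,z)[:2] for p in pts]); 
    e=(P[0]-P[1]+P[3]-P[2]) if 0 else (P[1]-P[0]+P[2]-P[3])
    print(name,"c",P.mean(0).round(1),"xyaw",round(np.arctan2(e[1],e[0]),3),"w",round(np.linalg.norm(e)/2,1),"l",round(np.linalg.norm(P[0]+P[1]-P[2]-P[3])/2,1))
rect("c4",[(106,258),(250,258),(246,432),(110,432)],64)
rect("c2",[(68,45),(204,22),(223,203),(92,222)],34)
A=[f(97,235,34)[:2],f(227,210,34)[:2]]; print("c1 +y edge",np.round(A,1))
B=[f(132,552,34)[:2],f(253,536,34)[:2]]; print("c3 -y edge",np.round(B,1))
for p in [(191,216),(398,206),(168,0),(411,0)]: print("mat",p,pix2w("wrist",*p,4).round(1))
```

```text
c4 c [493.7 118.8] xyaw -0.0 w 50.1 l 60.3
c2 c [482.8 196.5] xyaw 0.142 w 49.2 l 60.3
c1 +y edge [[464.5 158.8]
 [513.1 167.6]]
c3 -y edge [[478.6  36.9]
 [527.9  43.5]]
mat (191, 216) [371.3 -30.5   4. ]
mat (398, 206) [667.1 -15.3   4. ]
mat (168, 0) [359.6 244.8   4. ]
mat (411, 0) [651.  244.7   4. ]
```

Carton 4 is at (493.7, 118.8) with yaw 0. The row's yaw is about 0.142, with carton 2 at (483,196), carton 1 at (493,133) and carton 3 at (499,70). The mat centre is about (509,139). Carton 4 will go to (592,145), and carton 1 to (402,120) along the row's −x.

```bash
python3 -m inch '[[[0,0,0,0.04,0.013,-0.035,0.0919],[0,0,0,0.055,0.013,-0.0346,0.0919],[0,0,0,0.055,0,0,0.0919],[0,0,0,0.045,0,0,0.0919],[0,0,0,0.0305,0,0,0.0919],[0,0,0,0,0,0,0.0919],[0,0,0,0,0,0,0.03],[0,0,0,0,0,0,0.03],[0,0,0,0,0,0,0.03],[0,0,0,0,0,0,0.03],[0,0,0,0,0,0,0.03]]]' 15
python3 - <<'E'
from h import *
pose(); plan([592,145,110],0.0)
E
```

```text
t: 4.92
eef_pos: [493.2, 116.7, 56.7]
orientation: [[0.001, 1.0, -0.0], [-0.0, -0.0, -1.0], [-1.0, 0.001, 0.0]]
ft_force: [-0.7, -0.1, 3.2]
grip_width: 0.543
t 4.92 tcp [493.2 116.7  56.7] x [ 0.001 -0.    -1.   ] y [ 1.    -0.     0.001] yaw_y -0.0 F [-0.7 -0.1  3.2] q [-0.01  0.19  1.93 -0.    1.02 -0.01] w 49.9
shift tool(m) [-0.0533  0.0988 -0.0283] rx -0.0002 tilt [ 8.e-04 -0.e+00 -1.e+00]
```

```bash
python3 -m inch '[[[0,0,0,-0.03,0,0,0.03],[0,0,0,-0.02,0.02,-0.005,0.03],[0,0,0,0,0.035,-0.01,0.03],[0,0,0,0,0.03,-0.01,0.03],[0,0,0,0,0.014,-0.003,0.03],[0,0,0,0,0,0,0.03],[0,0,0,0,0,0,0.03]]]'
python3 - <<'E'
from h import *
pose(); plan([592,145,29],0.0)
cv2.imwrite("pics/w2.png",snapshot("wrist"))
E
```

```text
t: 5.8
eef_pos: [591.1, 144.7, 105.8]
orientation: [[-0.001, 1.0, -0.0], [-0.0, -0.0, -1.0], [-1.0, -0.001, 0.0]]
ft_force: [-0.5, -0.3, -1.0]
grip_width: 0.546
t 5.8 tcp [591.1 144.7 105.8] x [-0.001 -0.    -1.   ] y [ 1.    -0.    -0.001] yaw_y -0.0 F [-0.5 -0.3 -1. ] q [ 0.04  0.36  1.61 -0.    1.17  0.04] w 50.2
shift tool(m) [ 0.0768  0.001  -0.0004] rx -0.0002 tilt [-1.3e-03 -1.0e-04 -1.0e+00]
```

View pics/w2.png

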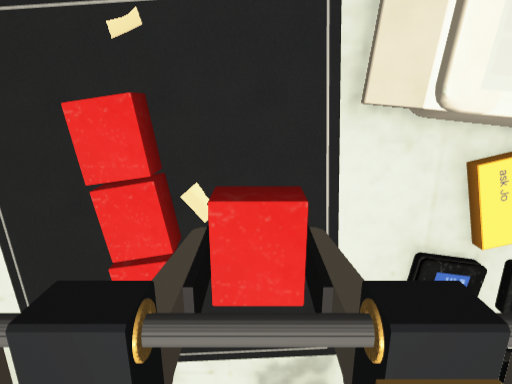

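Carton 4 is held at (258,245), clear of the row, with the mat's right edge at column 338. Now I'll lower and release it.

```bash
python3 -m inch '[[[0,0,0,0.03,0,0,0.03],[0,0,0,0.03,0.001,0,0.03],[0,0,0,0.017,0,0,0.03],[0,0,0,0,0,0,0.03],[0,0,0,0,0,0,0.03],[0,0,0,0,0,0,0.07],[0,0,0,0,0,0,0.07],[0,0,0,0,0,0,0.07]]]'
python3 - <<'E'
from h import *
pose()
E
python3 -m inch '[[[0,0,0,-0.05,0,0,0.075],[0,0,0,-0.05,0,0,0.0919],[0,0,0,-0.05,-0.02,0.01,0.0919],[0,0,0,0,-0.04,0.03,0.0919],[0,0,0,0,-0.04,0.03,0.0919],[0,0,0,0,0,0,0.0919],[0,0,0,0,0,0,0.0919]]]'
python3 - <<'E'
from h import *
pose()
cv2.imwrite("pics/w3.png",snapshot("wrist"))
look("carton_1",cams=("wrist",))
E
```

```text
t: 6.85
eef_pos: [593.1, 144.8, 29.6]
orientation: [[0.001, 1.0, -0.0], [0.0, -0.0, -1.0], [-1.0, 0.001, -0.0]]
ft_force: [-0.2, -0.1, -0.4]
grip_width: 0.764
t 6.85 tcp [593.1 144.8  29.6] x [ 0.001  0.    -1.   ] y [ 1.    -0.     0.001] yaw_y -0.0 F [-0.2 -0.1 -0.4] q [0.04 0.47 1.63 0.   1.04 0.04] w 70.2
t: 7.72
eef_pos: [493.6, 74.8, 179.8]
orientation: [[0.002, 1.0, -0.001], [0.0, -0.001, -1.0], [-1.0, 0.002, -0.0]]
ft_force: [-0.5, 0.1, 0.1]
grip_width: 0.997
t 7.72 tcp [493.6  74.8 179.8] x [ 0.002  0.    -1.   ] y [ 1.    -0.001  0.002] yaw_y -0.001 F [-0.5  0.1  0.1] q [-0.09  0.    1.86  0.    1.28 -0.09] w 91.6
carton_1 wrist [([592, 148, 34], 0.91), ([492, 134, 34], 0.89), ([502, 75, 36], 0.65), ([483, 194, 35], 0.59)]
```

View pics/w3.png

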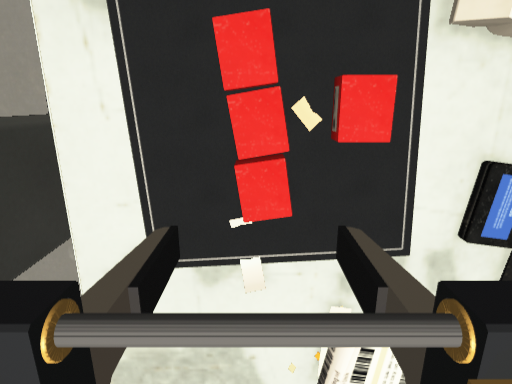

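Carton 4 lies flat at (365,108). The row is at (245,50), (258,122) and (264,189), and the middle one is carton 1.

Run:
```python
from h import *
def rect(name,pts,z):
    P=np.array([pix2w("wrist",*p,z)[:2] for p in pts]); e=(P[1]-P[0]+P[2]-P[3])
    print(name,"c",P.mean(0).round(1),"xyaw",round(np.arctan2(e[1],e[0]),3),"w",round(np.linalg.norm(e)/2,1),"l",round(np.linalg.norm(P[0]+P[1]-P[2]-P[3])/2,1))
rect("c1",[(228,95),(281,86),(289,151),(238,159)],34)
rect("c2",[(213,17),(270,9),(278,82),(223,90)],34)
rect("c3",[(235,167),(285,159),(292,215),(244,221)],34)
rect("c4",[(340,75),(397,75),(391,142),(339,142)],34)
for p in [(177,267),(410,254),(109,0),(431,0)]: print("mat",p,pix2w("wrist",*p,4).round(1))
plan([492.5,133.5,26],0.142)
```

```text
c1 c [494.9 134.1] xyaw 0.16 w 48.9 l 59.2
c2 c [483.4 196.6] xyaw 0.133 w 49.4 l 59.3
c3 c [500.   68.9] xyaw 0.148 w 48.8 l 56.9
c4 c [593.8 147. ] xyaw 0.002 w 50.0 l 59.5
mat (177, 267) [400.2 -31.3   4. ]
mat (410, 254) [669.  -14.3   4. ]
mat (109, 0) [356.2 243.7   4. ]
mat (431, 0) [653.8 244.3   4. ]
shift tool(m) [ 0.1538 -0.0017 -0.0584] rx -0.1417 tilt [ 1.4e-03  1.0e-04 -1.0e+00]
```

```bash
python3 -m inch '[[[0,0,0,0.03,0,-0.03,0.08],[0,0,0,0.03,0,-0.0292,0.08],[-0.145,0,0,0,0,0,0.08],[0,0,0,0.04,0,0,0.08],[0,0,0,0.035,0,0,0.08],[0,0,0,0.019,0,0,0.08],[0,0,0,0,0,0,0.08],[0,0,0,0,0,0,0.03],[0,0,0,0,0,0,0.03],[0,0,0,0,0,0,0.03],[0,0,0,0,0,0,0.03]]]' 15; python3 -m inch '[[[0,0,0,-0.03,0,0,0.03],[0,0,0,-0.025,0,0,0.03],[0,0,0,0,-0.03,0,0.03],[0,0,0,0,-0.042,0,0.03],[0,0,0,0,-0.02,0,0.03],[0,0,0,0,0,0,0.03],[0,0,0,0,0,0,0.03]]]';  python3 - <<'E'
from h import *
pose()
cv2.imwrite("pics/w4.png",snapshot("wrist"))
E
```

```text
t: 9.2
eef_pos: [493.6, 134.0, 26.0]
orientation: [[0.002, 0.99, 0.144], [0.0, 0.144, -0.99], [-1.0, 0.002, 0.0]]
ft_force: [-0.3, -0.1, 2.9]
grip_width: 0.543
t: 10.07
eef_pos: [402.9, 120.7, 80.6]
orientation: [[0.001, 0.99, 0.144], [0.0, 0.144, -0.99], [-1.0, 0.001, 0.0]]
ft_force: [-0.1, -0.4, -0.8]
grip_width: 0.544
t 10.07 tcp [402.9 120.7  80.6] x [ 0.001  0.    -1.   ] y [0.99  0.144 0.001] yaw_y 0.145 F [-0.1 -0.4 -0.8] q [ 0.   -0.07  2.15  0.    1.06 -0.14] w 50.0
```

View pics/w4.png

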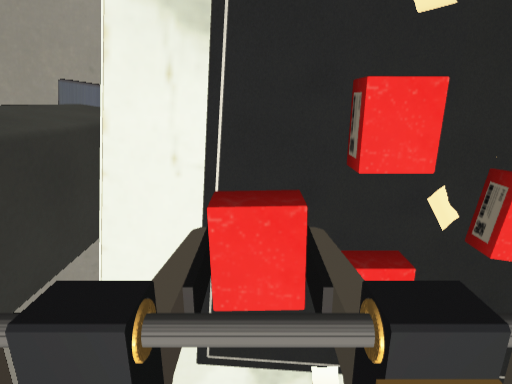

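Carton 1 is held at (258,250) inside the mat edge at column 210. I'll lower and release it.

```bash
python3 -m inch '[[[0,0,0,0.025,0,0,0.03],[0,0,0,0.02,0,0,0.03],[0,0,0,0.0085,0,0,0.03],[0,0,0,0,0,0,0.03],[0,0,0,0,0,0,0.03],[0,0,0,0,0,0,0.07],[0,0,0,0,0,0,0.07],[0,0,0,0,0,0,0.07],[0,0,0,-0.05,0,0,0.075],[0,0,0,-0.05,0,0,0.075],[0,0,0,-0.05,0.02,0.02,0.0919],[0,0,0,-0.05,0.03,0.03,0.0919]]]'; python3 -m inch '[[[0,0,0,-0.03,0.03,0.03,0.0919],[0,0,0,0,0.0,0,0.0919],[0,0,0,0,0,0,0.0919]]]';  python3 - <<'E'
from h import *
pose()
cv2.imwrite("pics/w5.png",snapshot("wrist")); cv2.imwrite("pics/t5.png",cv2.resize(snapshot("top")[140:250,120:320],None,fx=4,fy=4))
look("carton_1","mast_grip")
E
```

```text
t: 11.62
eef_pos: [457.2, 79.6, 226.4]
orientation: [[0.001, 0.989, 0.146], [0.0, 0.146, -0.989], [-1.0, 0.001, 0.0]]
ft_force: [1.4, 0.5, -0.7]
grip_width: 0.995
t: 12.0
eef_pos: [490.0, 54.6, 253.2]
orientation: [[-0.002, 0.99, 0.144], [0.001, 0.144, -0.99], [-1.0, -0.002, -0.001]]
ft_force: [-1.0, -0.6, -0.2]
grip_width: 1.001
t 12.0 tcp [490.   54.6 253.2] x [-0.002  0.001 -1.   ] y [ 0.99   0.144 -0.002] yaw_y 0.145 F [-1.  -0.6 -0.2] q [-0.13 -0.07  1.79  0.    1.43 -0.28] w 92.0
carton_1 top [([480, 197, 38], 0.51)]
carton_1 wrist [([592, 147, 34], 0.96), ([498, 69, 36], 0.94), ([405, 122, 37], 0.64), ([485, 196, 34], 0.58)]
mast_grip top [([444, -289, 161], 0.69), ([450, -651, 161], 0.68)]
mast_grip wrist []
```

View pics/w5.png

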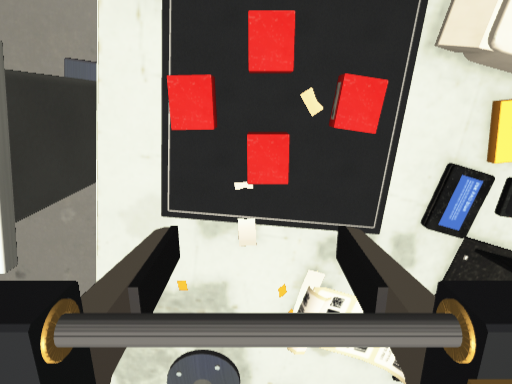

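View pics/t5.png

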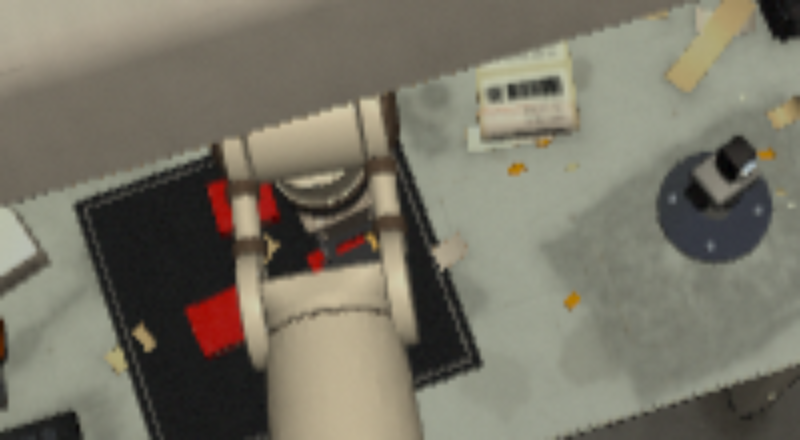

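All four lie flat and apart at (190,102), (271,41), (268,159) and (360,103). Carton 1's top overlaps the mat's left border line in the image, so I'll check it numerically.

Run:
```python
from h import *
C={}
def rect(name,pts,z):
    P=np.array([pix2w("wrist",*p,z)[:2] for p in pts]); C[name]=P.mean(0)
rect("c1",[(168,76),(212,74),(215,130),(171,130)],34)
rect("c2",[(248,11),(295,10),(294,72),(249,72)],34)
rect("c3",[(247,134),(289,134),(289,184),(247,184)],34)
rect("c4",[(344,74),(388,80),(376,134),(334,127)],34)
A=pix2w("wrist",162,215,4)[:2]; B=pix2w("wrist",379,234,4)[:2]; D=pix2w("wrist",165,0,4)[:2]; E=pix2w("wrist",427,0,4)[:2]
print(A,B,D,E); ex=(B-A); print("len",np.linalg.norm(ex)); ex/=np.linalg.norm(ex); ey=np.array([-ex[1],ex[0]]); m=(A+B)/2+165*ey
print("mat",m,np.arctan2(ex[1],ex[0]))
for k,v in C.items(): print(k,v.round(1),"mat xy",((v-m)@ex).round(1),((v-m)@ey).round(1))
import itertools
for a,b in itertools.combinations(C,2): print(a,b,np.linalg.norm(C[a]-C[b]).round(1))
```

```text
[371.43502614 -32.35551499] [668.89380828 -16.23806578] [358.20530954 226.51346076] [650.99384916 269.68359341]
len 297.8951144968505
mat [511.23718413 140.46153114] 0.054130874302444794
c1 [403.9 120. ] mat xy -108.3 -14.6
c2 [483.8 196.1] mat xy -24.4 57.1
c3 [500.   68.7] mat xy -15.1 -71.0
c4 [594.1 146.8] mat xy 83.1 1.8
c1 c2 110.3
c1 c3 108.9
c1 c4 192.1
c2 c3 128.4
c2 c4 120.9
c3 c4 122.3
```

The cartons are well spread: the nearest pair is 109 mm apart, and all are at least 20 mm inside the limits. Now to the dark mast.

```bash
python3 -m inch '[[[0,0,0,-0.05,0,0,0.0919],[0,0,0,-0.05,-0.014,0.04,0.0919],[0,0,0,-0.027,-0.014,0.05,0.0919],[0,0,0,0,-0.014,0.05,0.0919],[0,0,0,0,-0.014,0.05,0.0919],[0,0,0,0,-0.014,0.05,0.0919],[0,0,0,0,-0.014,0.05,0.0919],[0,0,0,0,-0.014,0.045,0.0919],[-0.15,0,0,0,0,0,0.0919],[-0.15,0,0,0,0,0,0.0919],[-0.15,0,0,0,0,0,0.0919],[0,0,0,0,0,0,0.0919]]]'
python3 - <<'E'
from h import *
pose()
cv2.imwrite("pics/w6.png",snapshot("wrist")); cv2.imwrite("pics/s6.png",snapshot("side"))
look("mast_grip",cams=("wrist","side"))
E
```

```text
t: 13.8
eef_pos: [442.7, -289.1, 378.8]
orientation: [[-0.0, 0.829, 0.559], [0.0, 0.559, -0.829], [-1.0, -0.0, -0.0]]
ft_force: [-0.2, -0.3, 0.1]
grip_width: 1.0
t 13.8 tcp [ 442.7 -289.1  378.8] x [-0.  0. -1.] y [ 0.829  0.559 -0.   ] yaw_y 0.593 F [-0.2 -0.3  0.1] q [-0.81 -0.02  1.49  0.    1.67 -1.4 ] w 91.9
mast_grip wrist [([451, -288, 156], 0.73), ([453, -640, 159], 0.62)]
mast_grip side [([444, -671, 161], 0.79), ([444, -310, 162], 0.64)]
```

View pics/w6.png

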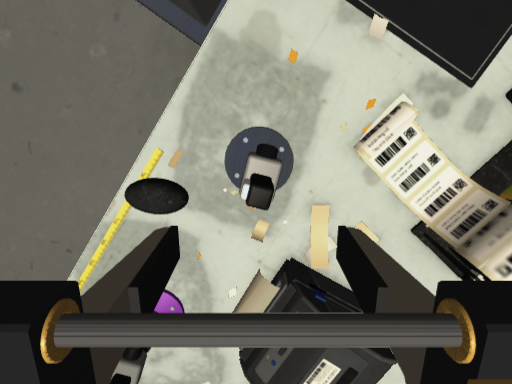

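View pics/s6.png

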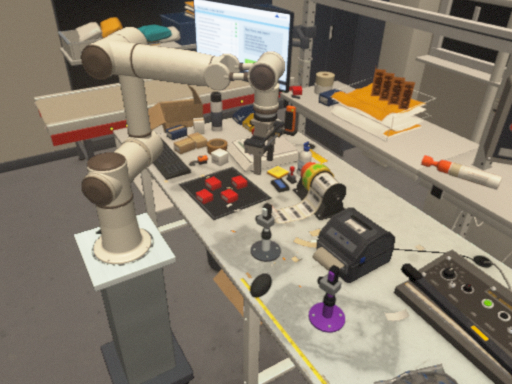

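The wrist picture shows the navy-footed mast at (260,165), with the grip top at (262,190) and the metal button on its left at (246,191). The purple one is at (170,302). Here is an enlarged crop.

Run:
```python
import cv2
a=cv2.imread("pics/w6.png")
cv2.imwrite("pics/w6c.png",cv2.resize(a[120:220,210:310],None,fx=6,fy=6,interpolation=cv2.INTER_CUBIC))
```

```text
(no output)
```

View pics/w6c.png

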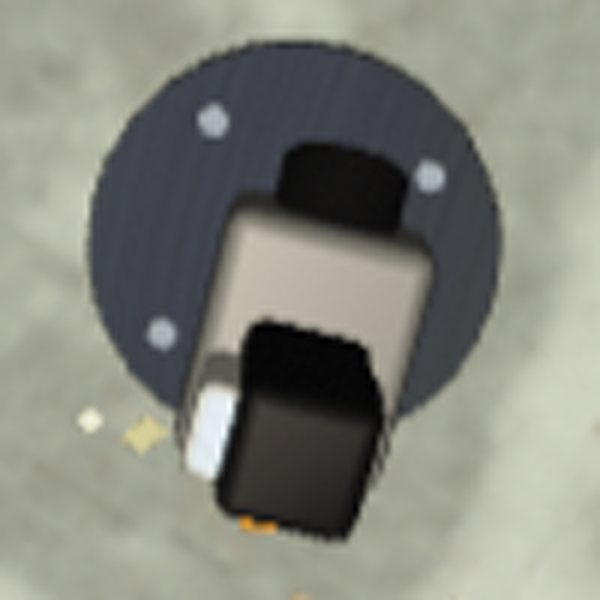

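Run:
```python
from h import *
f=lambda u,v,z: pix2w("wrist",210+(u+.5)/6-.5,120+(v+.5)/6-.5,z)[:2]
a=f(243,200,159);b=f(430,252,159); e=b-a; print("cam front edge",np.linalg.norm(e).round(1),"yaw",np.arctan2(e[1],e[0]).round(3))
c=f(190,400,159); e=a-c; print("cam left edge yaw",(np.arctan2(e[1],e[0])-np.pi/2).round(3))
P=[f(*p,216) for p in [(247,385),(382,418),(347,540),(216,500)]]
P=np.array(P); e=P[1]-P[0]+P[2]-P[3]; g=P[0]-P[3]+P[1]-P[2]
print("grip c",P.mean(0),"w",np.linalg.norm(e)/2,np.linalg.norm(g)/2,"yaw",np.arctan2(e[1],e[0]).round(3),(np.arctan2(g[1],g[0])-np.pi/2).round(3))
print("foot",f(295,240,16))
# camera side midpoint at front z=159 -> axis: front edge mid minus 27 along +y
m=(a+b)/2; n=np.array([-(b-a)[1],(b-a)[0]])/np.linalg.norm(b-a); print("axis from camera",m-27*n)
s=robot.read_state(); print(s["eef_pos"])
```

```text
cam front edge 38.6 yaw 0.322
cam left edge yaw 0.33
grip c [ 453.4130034  -302.03183915] w 24.144731481660283 22.32573277610119 yaw 0.315 0.335
foot [ 451.51897514 -298.98358982]
axis from camera [ 450.77641153 -296.94178394]
[ 442.72720329 -289.27828966  378.96426165]
```

The mast yaw comes out at about 0.325, agreeing across four estimates, and its axis is at about (452,−300). I'll align above it and look again.

```bash
python3 -m inch '[[[0,0,0,0.03,0,0.0134,0.0919],[0.134,0,0,0.045,0,0,0.0919],[0.134,0,0,0.03,0,0,0.0919],[0,0,0,0,0,0,0.0919],[0,0,0,0,0,0,0.0919]]]'
python3 - <<'E'
from h import *
pose(); s=robot.read_state()
im=snapshot("wrist"); cv2.imwrite("pics/w7.png",cv2.resize(im[150:384,130:390],None,fx=2.5,fy=2.5,interpolation=cv2.INTER_CUBIC))
look("mast_grip",cams=("wrist",))
print(w2pix("wrist",[452,-300,216],s))
E
```

```text
t: 14.62
eef_pos: [450.7, -301.0, 275.7]
orientation: [[0.002, 0.947, 0.323], [-0.002, 0.323, -0.947], [-1.0, 0.001, 0.002]]
ft_force: [0.2, 0.1, 0.5]
grip_width: 1.004
t 14.62 tcp [ 450.7 -301.   275.7] x [ 0.002 -0.002 -1.   ] y [0.947 0.323 0.001] yaw_y 0.329 F [0.2 0.1 0.5] q [-0.81  0.04  1.63 -0.    1.47 -1.14] w 92.2
mast_grip wrist [([452, -289, 158], 0.73)]
[259.96596602 214.5160646 ]
```

View pics/w7.png

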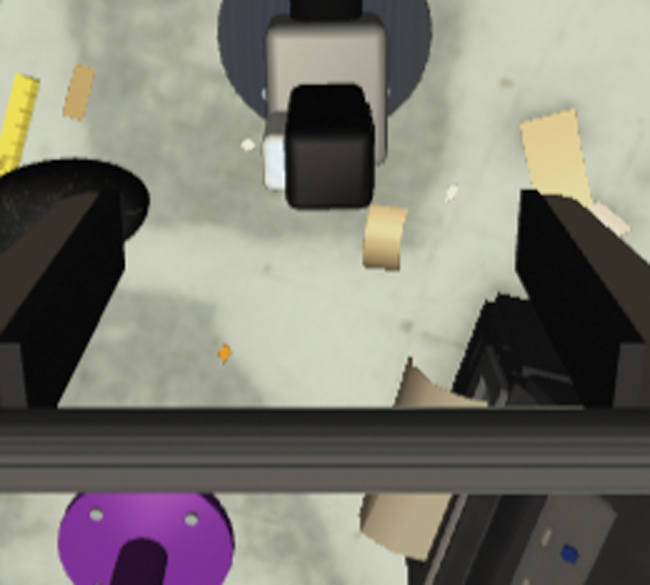

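Run:
```python
from h import *
g=lambda u,v,z: pix2w("wrist",130+(u+.5)/2.5-.5,150+(v+.5)/2.5-.5,z)
s=robot.read_state(); R=s["orientation"]
P=[g(*p,216) for p in [(287,140),(376,138),(369,208),(294,208)]]
for p in P+[np.mean(P,0),g(263,160,203),g((267+386)/2,90,159)]:
    print(p.round(1),"tool",(R.T@(p-s["eef_pos"])).round(1))
e=(P[1]-P[0]+P[2]-P[3]); print(np.arctan2(e[1],e[0]))
```

```text
[ 439.7 -297.7  216. ] tool [60.2 -9.6 -7.2]
[ 463.6 -288.9  216. ] tool [60.2 15.9 -7.8]
[ 469.1 -309.9  216. ] tool [60.3 14.3 13.8]
[ 448.2 -317.1  216. ] tool [60.3 -7.8 13.9]
[ 455.1 -303.4  216. ] tool [60.3  3.2  3.2]
[ 435.6 -310.5  203. ] tool [ 73.2 -17.6   3.6]
[ 451.  -294.2  159. ] tool [117.2   2.1  -7. ]
0.341433804738281
```

```bash
python3 -m inch '[[[0,0,0,0,0.0013,0.003,0.0919],[0,0,0,0.035,0,0,0.0919],[0,0,0,0.03,0,0,0.0919],[0,0,0,0.0215,0,0,0.0919],[0,0,0,0,0,0,0.0919],[0,0,0,0,0,0,0.0919]]]'
python3 - <<'E'
from h import *
pose()
im=snapshot("wrist"); cv2.imwrite("pics/w8.png",cv2.resize(im[150:384,130:390],None,fx=2.5,fy=2.5,interpolation=cv2.INTER_CUBIC))
cv2.imwrite("pics/s8.png",cv2.resize(snapshot("side")[160:290,200:340],None,fx=4.5,fy=4.5,interpolation=cv2.INTER_CUBIC))
E
```

```text
t: 15.48
eef_pos: [453.1, -303.7, 189.1]
orientation: [[0.002, 0.947, 0.321], [-0.002, 0.321, -0.947], [-1.0, 0.001, 0.002]]
ft_force: [-0.2, 0.8, 0.6]
grip_width: 0.999
t 15.47 tcp [ 453.1 -303.7  189.1] x [ 0.002 -0.002 -1.   ] y [0.947 0.321 0.001] yaw_y 0.327 F [-0.2  0.8  0.6] q [-0.81  0.11  1.73 -0.    1.3  -1.14] w 91.8
```

View pics/w8.png

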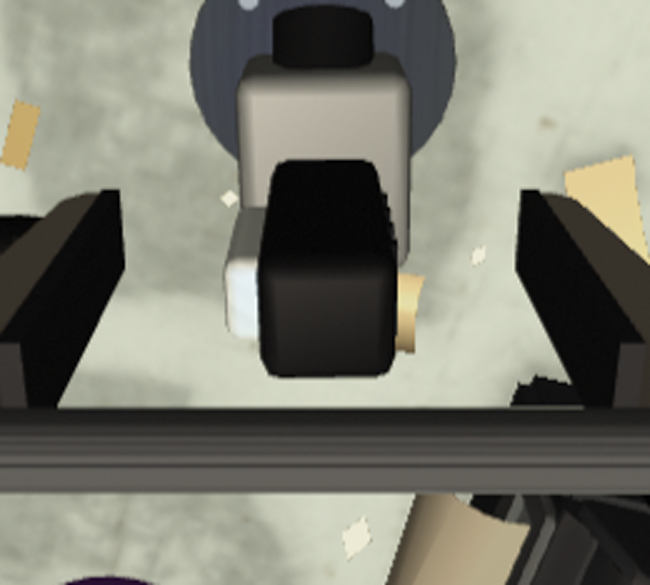

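View pics/s8.png

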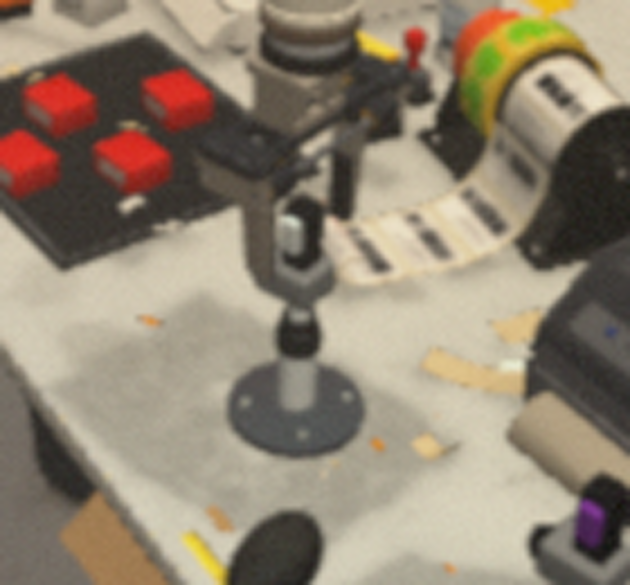

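The fingers straddle the grip: wrist crop columns 122 and 518, with the grip at 262–396 and the button face at 226. I'll check the centring before closing.

Run:
```python
from h import *
g=lambda u,v,z: pix2w("wrist",130+(u+.5)/2.5-.5,150+(v+.5)/2.5-.5,z)
s=robot.read_state(); R=s["orientation"]
for p in [g(262,265,216),g(396,265,216),g(394,374,216),g(264,374,216),g(226,300,203),g(238,85,159),g(410,85,159)]:
    print("tool",(R.T@(p-s["eef_pos"])).round(1))
```

```text
tool [-26.8 -10.6 -12.4]
tool [-26.8  13.5 -12.4]
tool [-26.7  13.7  10.2]
tool [-26.7 -10.7  10.2]
tool [-13.8 -19.    2.1]
tool [ 30.1 -20.  -31.1]
tool [ 30.2  21.6 -31.2]
```

It is centred to about 1 mm. I'll close on the button.

```bash
python3 -m inch '[[[0,0,0,0,0,0,0.04],[0,0,0,0,0,0,0.02],[0,0,0,0,0,0,0.01],[0,0,0,0,0,0,0.01],[0,0,0,0,0,0,0.01],[0,0,0,0,0,0,0.01]]]' 30
python3 - <<'E'
from h import *
pose()
E
```

```text
t: 16.32
eef_pos: [452.2, -303.1, 187.5]
orientation: [[-0.001, 0.947, 0.321], [-0.0, 0.321, -0.947], [-1.0, -0.001, -0.0]]
ft_force: [-3.0, -1.3, 0.7]
grip_width: 0.374
t 16.32 tcp [ 452.2 -303.1  187.5] x [-0.001 -0.    -1.   ] y [ 0.947  0.321 -0.001] yaw_y 0.327 F [-3.  -1.3  0.7] q [-0.81  0.11  1.73 -0.    1.3  -1.14] w 34.3
```

```bash
python3 -m inch '[[[0,0,0,0,0,0,0.01],[0,0,0,0,0,0,0.01],[0,0,0,0,0,0,0.01],[0,0,0,0,0,0,0.01]]]' 30
python3 - <<'E'
from h import *
pose()
im=snapshot("wrist"); cv2.imwrite("pics/w9.png",cv2.resize(im[150:384,130:390],None,fx=2.5,fy=2.5,interpolation=cv2.INTER_CUBIC))
E
```

```text
t: 16.82
eef_pos: [453.8, -302.5, 187.6]
orientation: [[0.003, 0.947, 0.322], [0.0, 0.322, -0.947], [-1.0, 0.003, 0.001]]
ft_force: [8.0, -0.0, -1.4]
grip_width: 0.287
t 16.82 tcp [ 453.8 -302.5  187.6] x [ 0.003  0.    -1.   ] y [0.947 0.322 0.003] yaw_y 0.328 F [ 8.  -0.  -1.4] q [-0.81  0.11  1.73  0.    1.3  -1.14] w 26.3
```

View pics/w9.png

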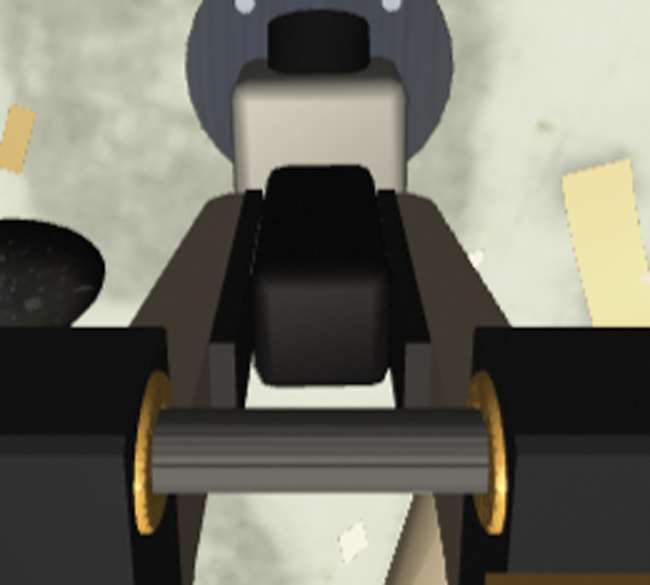

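The grip is closed with the button fully in. The opening reads 26 mm against the 33 mm button-out span. Now I'll lift.

```bash
python3 -m inch '[[[0,0,0,-0.006,0,0,0.01],[0,0,0,-0.012,0,0,0.01],[0,0,0,-0.012,0,0,0.01],[0,0,0,-0.012,0,0,0.01],[0,0,0,-0.012,0,0,0.01],[0,0,0,-0.012,0,0,0.01],[0,0,0,-0.012,0,0,0.01],[0,0,0,-0.012,0,0,0.01],[0,0,0,-0.012,0,0,0.01],[0,0,0,-0.012,0,0,0.01],[0,0,0,-0.004,0,0,0.01],[0,0,0,0,0,0,0.01]]]' 30; python3 -m inch '[[[0,0,0,-0.002,0,0,0.01],[0,0,0,0,0,0,0.01],[0,0,0,0,0,0,0.01]]]'
python3 - <<'E'
from h import *
pose()
im=snapshot("wrist"); cv2.imwrite("pics/w10.png",cv2.resize(im[150:384,130:390],None,fx=2.5,fy=2.5,interpolation=cv2.INTER_CUBIC))
cv2.imwrite("pics/s10.png",cv2.resize(snapshot("side")[140:290,180:340],None,fx=4,fy=4,interpolation=cv2.INTER_CUBIC))
pose()
E
```

```text
t: 18.38
eef_pos: [453.8, -302.5, 305.7]
orientation: [[0.003, 0.947, 0.323], [0.0, 0.323, -0.947], [-1.0, 0.003, 0.001]]
ft_force: [7.4, 1.7, -1.6]
grip_width: 0.29
t: 18.75
eef_pos: [453.8, -302.4, 307.3]
orientation: [[0.003, 0.947, 0.323], [0.001, 0.323, -0.947], [-1.0, 0.003, 0.0]]
ft_force: [7.0, 0.5, -0.8]
grip_width: 0.287
t 18.75 tcp [ 453.8 -302.4  307.3] x [ 0.003  0.001 -1.   ] y [0.947 0.323 0.003] yaw_y 0.328 F [ 7.   0.5 -0.8] q [-0.81  0.04  1.57  0.    1.53 -1.14] w 26.4
t 18.85 tcp [ 453.8 -302.5  307.3] x [ 0.003  0.    -1.   ] y [0.947 0.322 0.003] yaw_y 0.328 F [ 7.6  0.7 -1.5] q [-0.81  0.04  1.57  0.    1.53 -1.14] w 25.9
```

View pics/w10.png

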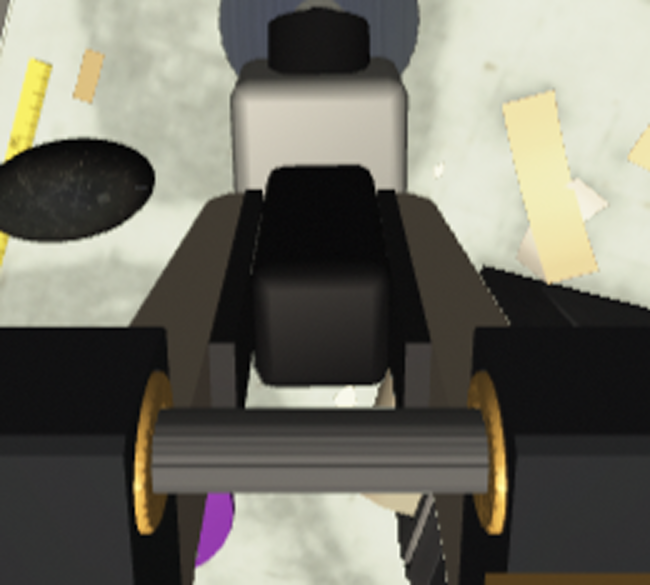

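View pics/s10.png

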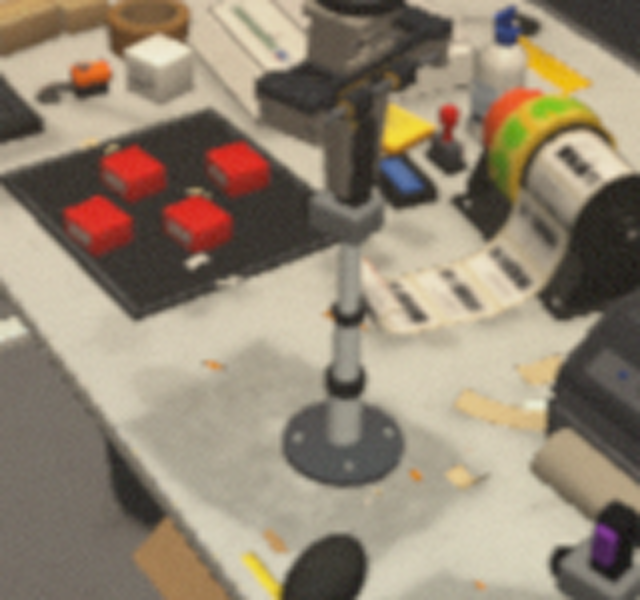

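The mast is fully extended and the grip has not slipped. The wrist view matches the one before the lift, and the tool rose 119.7 mm. A small nudge will confirm the hard stop.

```bash
python3 -m inch '[[[0,0,0,-0.002,0,0,0.01],[0,0,0,0,0,0,0.01],[0,0,0,0,0,0,0.01],[0,0,0,0,0,0,0.01]]]'
python3 - <<'E'
from h import *
pose(); print(robot.read_state()["qvel"].round(4))
E
```

```text
t: 19.35
eef_pos: [453.7, -302.4, 307.6]
orientation: [[0.002, 0.947, 0.322], [0.002, 0.322, -0.947], [-1.0, 0.002, -0.001]]
ft_force: [10.0, -0.8, -7.1]
grip_width: 0.289
t 19.35 tcp [ 453.7 -302.4  307.6] x [ 0.002  0.002 -1.   ] y [0.947 0.322 0.002] yaw_y 0.328 F [10.  -0.8 -7.1] q [-0.81  0.04  1.57  0.    1.53 -1.14] w 26.6
[-0.0014 -0.0009  0.0005  0.0012  0.0024  0.0006]
```

The hard stop is confirmed: the commanded 2 mm gave only 0.3 mm, and the downward force rose to 7 N. I'll hand in while holding.

Run:
```python
from cell import job
print(job.finish_job())
```

```text
the job is handed in; nothing more can be done
None
```

I spread the cartons, raised the dark mast to its second stop and handed the job in at about 19 s, still gripping it with the button squeezed. I don't have a verdict, since the hand-in reports none.

- **Cartons:** I moved the top carton to the mat's +x side and the middle one to its −x side; the two end cartons stayed put. By my wrist-camera measurement, all four lay flat and wholly on the mat. The closest centres were 109 mm apart, and carton 1, nearest an edge, was about 20 mm inside its limit. By the same measurements, the clear mat between neighbours works out at about 40 mm or more.
- **Mast:** I used the navy-footed mast, not the purple look-alike. I pressed the button at the bottom, where the opening fell to about 26 mm from the 33 mm button-out width. I then lifted 120 mm without slipping. A further 2 mm nudge moved it only 0.3 mm, and the downward force rose to about 7 N, so it is at the hard stop. The arm was at rest with the gripper set to 30 N.
- **Bystanders:** I did not touch the white box, hand scanner or mouse. I saw no sign in the pictures that they moved, but I did not measure them again at the end.
- **Disagreements:** The two cameras disagreed on the mat centre by about 5–7 mm, so I used the closer wrist view for the final check. The gripper opening also reads about 2 mm below the 28 mm expected with the button fully pressed.

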